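Change the knob sorter over to the other bin

ROBOT

A 6-joint arm with a two-finger parallel gripper is mounted at the origin on the work surface. World frame = base frame: x ahead of the robot, y to its left, z up, the work surface at z = 0. Lengths are in m, angles in rad, forces in N, time in s.
With the tool pointing down it reaches from about 0.375 to 0.9 m from the base axis. Payload 3.1 kg.
Tool frame: the origin (TCP) lies between the finger pads; the fingertips stand 8 mm ahead of it and the grasp point (between the pads) lies 11 mm behind it; z points along the fingers, y is the line along which they close (so a half turn about z gives the same grasp; the last joint's range is limited). The gripper opens to 85 mm and grips with 20 to 120 N. Pads are 22 mm wide; open, the fingers measure 114 mm over their backs; the gripper's body (76 mm by 85 mm) begins 54 mm behind the grasp point. The pads swing forward as they close: fully open they stand 13 mm farther back than shut.
Start: joints at [-1.423, 0.527, 1.433, -0, 1.181, -0.178], TCP at [0.201, -0.592, 0.217] pointing down, gripper open.
Joint ranges: [-3.08, 3.08], [-0.75, 2.2], [0.22, 2.44], [-1.43, 4.57], [0, 2.65], [-2.85, 2.85]. Speed limits (rad/s): [2.79, 2.79, 3.14, 3.14, 3.14, 3.14].

INTERFACE

Orientations are given as a unit quaternion [x, y, z, w].
In Python, from station import readout, cams, sign_off gives the robot as it stands.
- The arm moves only by the tool send_rows, never from a script. Its argument "commands" is text: rows parted by semicolons, each of 5 numbers parted by spaces: the finger opening in mm, from 0 to 85.4, then the shift along the tool's x, y, z each as a share of 0.02 m, from -1 to 1, then the turn about the tool's z as a share of 4 degrees, from -1 to 1. In form: grip dx dy dz spin; .... A call has 1 to 20 rows; each row shifts and turns the commanded pose from where the row before left it, along the tool's axes as they then stand; what a row does not reach is not made up. A row lasts 1/12 s, in which the tool goes at most 41.7 mm and 7.16 degrees, less where a joint would pass 70% of its speed; a pose out of reach is approached as far as the arm can. A call with a number of a shift or a turn outside -1 to 1 is refused whole. A call with a gripper value outside its range is refused whole. The fingers move at their own pace and stop on an object; "grip_force" is the grip in N (left out, the last holds). Time passes only in rows, so rows that do not move let the fingers close. It gives the time, the measured TCP pose, the force, the opening and the grip force at its end, in the units of the state.
- readout.sense(): the state, without advancing time (a new reading comes with each control period).
- cams.snapshot(name): name is "side" or "top" or "wrist"; returns a dict with "pixels" (480x640x3 uint8, red, green, blue), "intrinsics" (3x3 intrinsics, pixels), "eye" and "rotation" of the camera in the world. Camera axes: x right, y down, z forward; pixel columns grow to the right and rows downward; lengths in m; the calibration is good to about 2 mm. The wrist camera is an equidistant fisheye: a pixel r from the principal point sees the ray r / f radians off the axis. A picture is of the moment at which its call begins. There is no depth.
- sign_off(): hands the job in; it is judged then, once.
The state is a dict: "t": time; "q": joint angles; "qd": joint speeds; "tau": joint torques, N m; "tcp_pos": TCP position; "tool_rot": TCP orientation; "force": force on the tool from outside, world axes, zero at the start; "ft_torque": the same for the moment, N m; "finger_gap": opening from 0.0 (shut) to 1.0 (fully open); "gripper_force": force on a finger pad.
Only numpy, scipy, OpenCV 4.12 (cv2) and the standard library are available. Lean on these libraries where they do the work, as an engineer would, in place of code of your own. Each camera call takes 0.05 s, during which the arm holds its last target. There are 200 camera calls.

TASK

Change the knob sorter over to its other bin: with your fingertips press down the raised end of the yellow seesaw gate so that it rocks over its pivot and rests on its other side, and only then push the red slide tab to the left, all the way, so that the four waiting black knobs roll down that other chute into its clear bin. Let the knobs run by themselves without touching or lifting any, and leave the bins, the screwdriver, the spray can and the tape where they are.

Things in the scene. Friction and masses are not known exactly. Their poses are not given: they have to be found in the camera images.
- sorter: Fixed gravity sorter, base plate 340 x 350 mm, nothing above 245 mm. Origin on the bench under the middle of the gate's pivot; z up, x up along the infeed lane (away from the robot at yaw 0), y left; yaw up to 0.3 rad. The aluminium lane (34 mm wide, sloping 0.12 rad) ends over the gate's middle, 162 mm up. A chute runs outwards along +y and -y from under each gate end to a bin.
- gate (a joint): Tilt (rad) of the yellow seesaw gate, a channel 210 mm long along the sorter's y, pivot 142 mm up. Positive: left (+y) end up, knobs run right; negative: right end up, knobs run left. Stops at +-0.32. A steel weight 28 mm across on a rod on the robot's side, to 74 mm above the pivot, makes it drop to the side it leans to and stay; about 0.5 N on a raised tab takes it over.
- tab_left (a point): Middle of the upper face of the left press tab: a flat yellow plate 44 mm (sorter x) by 34 mm (sorter y), 4 mm thick, standing out towards the robot from the gate's left end. In the sorter's frame at x = -45, y = +105 mm; 121 mm up when this end is down, about 187 mm when raised. Axes turn with the gate.
- tab_right (a point): The same on the right press tab, at sorter y = -105 mm.
- slide (a joint): Travel (m) of the release slide, a steel blade standing across the infeed lane: 0 = shut, holding the knobs back; it slides to the sorter's +y (left) up to 0.042, where the lane is clear (the knobs pass from about 0.030). It needs about 2 N and stays where it is left.
- slide_tab (a point): A point in the middle of the red upright tab on the slide (26 mm along the lane, 6 mm thick across it, 42 mm tall), 17 mm below its top and 25 mm above its foot. The lane's sides lie 35 mm below this point. In the sorter's frame about x = 75 mm, y = the slide's travel, 225 mm up.
- bin_left: Open clear plastic bin under the left chute, 130 x 170 x 75 mm high, 4 mm walls, 0.35 kg, loose on the bench. Origin at the centre of its underside, z up, long side along y, about 272 mm to the left of the sorter's origin.
- bin_right: The same bin under the right chute.
- screwdriver: Loose screwdriver with a green handle lying on the bench between the sorter and the robot, lower than 40 mm; to be left alone. Origin on its underside.
- spray: Loose white and green spray can, 54 mm in diameter and 190 mm tall, standing behind the right chute; to be left alone. Origin at the centre of its underside.
- tape: Loose black roll of tape lying flat, 84 mm in diameter, 24 mm high, behind the left chute; to be left alone. Origin at the centre of its underside.
- knob1: Black ball knob, 25 mm in diameter with a small brass insert, 18 g, number 1 of the four waiting one behind another in the infeed lane behind the slide (1 is the lowest). Origin at the centre of the ball; its axes turn as it rolls.
- knob2: Black ball knob, 25 mm in diameter with a small brass insert, 18 g, number 2 of the four waiting one behind another in the infeed lane behind the slide (1 is the lowest). Origin at the centre of the ball; its axes turn as it rolls.
- knob3: Black ball knob, 25 mm in diameter with a small brass insert, 18 g, number 3 of the four waiting one behind another in the infeed lane behind the slide (1 is the lowest). Origin at the centre of the ball; its axes turn as it rolls.
- knob4: Black ball knob, 25 mm in diameter with a small brass insert, 18 g, number 4 of the four waiting one behind another in the infeed lane behind the slide (1 is the lowest). Origin at the centre of the ball; its axes turn as it rolls.
Not all that is in view belongs to the job. Leave any blue look-alike of the knob3 alone.

How it is judged:
On the way, in this order (a step that is already met when the one before it is completed fails the run):
1. the gate has been rocked over to its other side while the slide still holds the knobs back (distance of tab_left from where it was at the start of the episode above 0.0345 m and (value of joint gate below -0.25 rad or value of joint gate above 0.25 rad) and value of joint slide below 0.015 m), for 0.2 s.
2. the slide is pushed open with the gate still over (distance of tab_left from where it was at the start of the episode above 0.0345 m and (value of joint gate below -0.25 rad or value of joint gate above 0.25 rad) and value of joint slide above 0.032 m), for 0.1 s.
At the end, for the whole second after the job is handed in: The gate rests on its other side (beyond 0.25 rad), the slide is open (over 32 mm), all four knobs lie still (under 0.05 m/s) in the bin on the side the gate now leans to; bins upright and within 30 mm, screwdriver, can and tape within 25 mm of where they were (all of step 2 and ((value of joint gate below -0.25 rad and (x of knob1 in the frame of bin_left between -0.064 and 0.064 m and y of knob1 in the frame of bin_left between -0.084 and 0.084 m and z of knob1 in the frame of bin_left between 0 and 0.06 m) and (x of knob2 in the frame of bin_left between -0.064 and 0.064 m and y of knob2 in the frame of bin_left between -0.084 and 0.084 m and z of knob2 in the frame of bin_left between 0 and 0.06 m) and (x of knob3 in the frame of bin_left between -0.064 and 0.064 m and y of knob3 in the frame of bin_left between -0.084 and 0.084 m and z of knob3 in the frame of bin_left between 0 and 0.06 m) and (x of knob4 in the frame of bin_left between -0.064 and 0.064 m and y of knob4 in the frame of bin_left between -0.084 and 0.084 m and z of knob4 in the frame of bin_left between 0 and 0.06 m)) or (value of joint gate above 0.25 rad and (x of knob1 in the frame of bin_right between -0.064 and 0.064 m and y of knob1 in the frame of bin_right between -0.084 and 0.084 m and z of knob1 in the frame of bin_right between 0 and 0.06 m) and (x of knob2 in the frame of bin_right between -0.064 and 0.064 m and y of knob2 in the frame of bin_right between -0.084 and 0.084 m and z of knob2 in the frame of bin_right between 0 and 0.06 m) and (x of knob3 in the frame of bin_right between -0.064 and 0.064 m and y of knob3 in the frame of bin_right between -0.084 and 0.084 m and z of knob3 in the frame of bin_right between 0 and 0.06 m) and (x of knob4 in the frame of bin_right between -0.064 and 0.064 m and y of knob4 in the frame of bin_right between -0.084 and 0.084 m and z of knob4 in the frame of bin_right between 0 and 0.06 m))) and linear speed of each of knob1, knob2, knob3, knob4 below 0.05 m/s and distance of each of bin_left, bin_right from where it was at the start of the episode below 0.03 m and angle between each of bin_left, bin_right's own z axis and vertical below 0.1 rad and distance of each of screwdriver, spray, tape from where it was at the start of the episode below 0.025 m); the robot touches nothing.
It fails at once if a knob is touched by the robot (contact force between any of the fingers, the arm and knob1 above 0.3 N or contact force between any of the fingers, the arm and knob2 above 0.3 N or contact force between any of the fingers, the arm and knob3 above 0.3 N or contact force between any of the fingers, the arm and knob4 above 0.3 N).
It fails at once if a knob is lifted above the lane (height (world z) of any of knob1, knob2, knob3, knob4 above 0.235 m).
It fails at once if a bin is shoved, lifted or tipped (distance of any of bin_left, bin_right from where it was at the start of the episode above 0.03 m or angle between any of bin_left, bin_right's own z axis and vertical above 0.15 rad).
It fails at once if the screwdriver, spray can or tape is moved (distance of any of screwdriver, spray, tape from where it was at the start of the episode above 0.025 m).
It also fails if it takes over 45 s, if anything falls off the work surface, if the arm or the gripper's body presses on something with over 40 N, if the wrist force passes 120 N, or if a joint passes its speed limit or range.

## Working session

There is one attempt and no reset: what is moved stays moved. The work goes in short steps, Python scripts to look and compute and a tool call to move; the robot and the scene stay as the last step left them, time stands still between calls to the robot, and variables do not carry over. Pictures are saved under pics/ and viewed, at most 10 in all, crops included, and the job is handed in when it is done.

Besides the shell and the picture viewer there is one more tool, called as name(argument=value, ...), one argument or row to a line, values as JSON. send_rows: Moves the arm, as the interface text tells. Its arguments: {"type":"object","properties":{"commands":{"type":"string"},"grip_force":{"type":"number"}},"required":["commands"]}

```bash
mkdir -p pics; python3 - <<'E'
from station import readout,cams
import cv2,pickle
for n in("top","side"):
    s=cams.snapshot(n);cv2.imwrite(f"pics/{n}0.png",s["pixels"][:,:,::-1]);pickle.dump(s,open(n+"0.pkl","wb"))
    print(n,s["intrinsics"].tolist() if hasattr(s["intrinsics"],'tolist') else s["intrinsics"],s["eye"],s["rotation"])
r=readout.sense();print(r["t"],r["tcp_pos"],r["tool_rot"],r["finger_gap"])
E
```

```text
top [[564.1647237908405, 0.0, 317.22264148589164], [0.0, 564.1647237908405, 244.2830542240074], [0.0, 0.0, 1.0]] [0.48953329 0.03137774 1.10467907] [ 0.71618613 -0.69512981  0.0477885  -0.03985274]
side [[468.9565153894993, 0.0, 317.95733736821586], [0.0, 468.9565153894993, 241.55310306738028], [0.0, 0.0, 1.0]] [ 0.38332018 -0.66451588  0.56841049] [ 0.86466404 -0.12797178  0.07739541 -0.47957196]
0.1 [ 0.20056394 -0.5912456   0.2165324 ] [ 9.86681018e-01  1.62664099e-01  2.97267020e-05 -9.79141227e-04] 1.0038610215017854
```

View pics/top0.png

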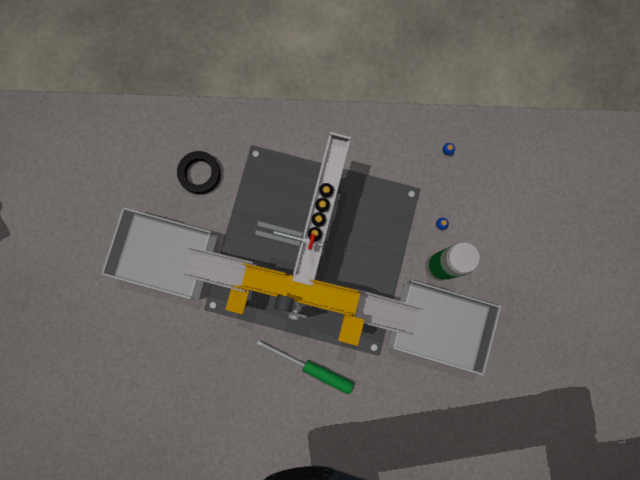

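View pics/side0.png

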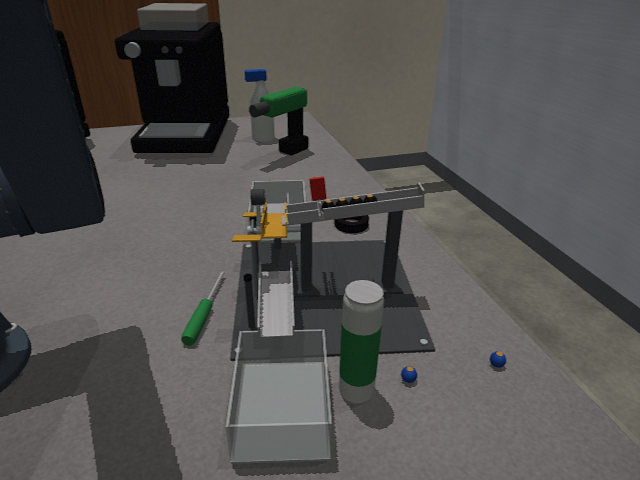

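The top view shows the left tab at about (237,301), the right tab at about (351,331), which looks larger and so raised, and the red tab at about (312,241). I'll fit the sorter pose under both gate hypotheses.

```bash
cat > h.py <<'E'
import numpy as np,pickle,cv2
from scipy.spatial.transform import Rotation as R
from scipy.optimize import least_squares
def rot(s):
    r=np.asarray(s["rotation"],float);return R.from_quat(r).as_matrix() if r.size==4 else r
def proj(s,P):
    c=(np.atleast_2d(P)-s["eye"])@rot(s);K=np.asarray(s["intrinsics"]);return (c/c[:,2:])@K.T[:, :2]
def S2W(p,P): c,s=np.cos(p[2]),np.sin(p[2]);P=np.atleast_2d(P);return np.c_[p[0]+c*P[:,0]-s*P[:,1],p[1]+s*P[:,0]+c*P[:,1],P[:,2]]
E
python3 - <<'E'
from h import *
s=pickle.load(open("top0.pkl","rb"));d=pickle.load(open("side0.pkl","rb"))
hsv=cv2.cvtColor(s["pixels"],cv2.COLOR_RGB2HSV)
m=cv2.inRange(hsv,(18,120,80),(35,255,255));m=cv2.morphologyEx(m,cv2.MORPH_OPEN,np.ones((3,3)))
def tab(x0,x1,y0,y1):
    q=np.argwhere(m[y0:y1,x0:x1]);return q.mean(0)[::-1]+[x0,y0],len(q)
L,nl=tab(220,255,291,325);Rr,nr=tab(330,370,319,355);print(L,nl,Rr,nr)
L=np.array([237,301.]);Rr=np.array([351,331.])
for nm,(zl,zr) in {"left up":(.187,.121),"right up":(.121,.187)}.items():
    M=np.array([[-.045,.1,zl],[-.045,-.1,zr],[.075,0,.242]])
    ob=np.array([L,Rr,[313,237]])
    f=lambda p:(proj(s,S2W(p,M))-ob).ravel()
    o=least_squares(f,[.5,0,0]);print(nm,o.x,o.cost,o.fun.round(1));W=S2W(o.x,M);print(W.round(3),"side px",proj(d,W).round(0).tolist())
E
```

```text
[236.74   301.2275] 400 [350.91369606 330.9043152 ] 533
left up [ 0.53158783  0.04526251 -0.21652034] 6.828483807335158 [-1.8 -0.9  1.3 -1.6  0.5  2.3]
[[ 0.509  0.153  0.187]
 [ 0.466 -0.043  0.121]
 [ 0.605  0.029  0.242]] side px [[252.0, 184.0], [250.0, 274.0], [320.0, 178.0]]
right up [ 0.53257068  0.04959408 -0.23408351] 4.606643941989315 [ 0.6 -1.7  1.  -0.3 -1.4  1.8]
[[ 0.512  0.157  0.121]
 [ 0.466 -0.037  0.187]
 [ 0.606  0.032  0.242]] side px [[255.0, 214.0], [247.0, 237.0], [320.0, 177.0]]
```

Right tab is up: the predicted side pixels match the picture. Sorter is at about (0.533, 0.050), yaw -0.234. I'll go above the right tab with the fingers closed.

send_rows(
  commands="0 0 0 -0.5 1;0 0 0 -0.5 1;0 0 0 -0.5 1;0 0 0 -0.5 1;0 0 0 -0.5 1;0 0 0 -0.5 1;0 0 0 -0.5 1;0 0 0 -0.5 1;0 0.2 -1 0 0;0 0.2 -1 0 0;0 0.2 -1 0 0;0 0.2 -1 0 0;0 0.2 -1 0 0;0 0.2 -1 0 0;0 0.2 -1 0 0;0 0.2 -1 0 0;0 0.2 -1 0 0;0 0.2 -1 0 0;0 0.2 -1 0 0;0 0.2 -1 0 0",
)

```text
t: 1.77
tcp_pos: [0.3026, -0.368, 0.297]
tool_rot: [0.993, -0.116, -0.0, -0.0]
force: [0.6, 0.4, 0.3]
finger_gap: 0.0
gripper_force: 0.0
```

send_rows(
  commands="0 0.2 -1 0 0;0 0.2 -1 0 0;0 0.2 -1 0 0;0 0.2 -1 0 0;0 0.2 -1 0 0;0 0.2 -1 0 0;0 0.2 -1 0 0;0 0.2 -1 0 0;0 0.2 -1 0 0;0 0.2 -1 0 0;0 0.2 -1 0 0;0 0.2 -1 0 0;0 0.2 -1 0 0;0 0.2 -1 0 0;0 0.2 -1 0 0;0 0.2 -1 0 0;0 0.2 -1 0 0;0 0 0 0 0;0 0 0 0 0",
)

```text
t: 3.35
tcp_pos: [0.4465, -0.0534, 0.2971]
tool_rot: [0.993, -0.114, -0.001, 0.0]
force: [0.2, 0.5, -0.0]
finger_gap: -0.001
gripper_force: 0.0
```

```bash
python3 - <<'E'
from station import readout,cams
from h import *
s=cams.snapshot("wrist");cv2.imwrite("pics/w1.png",s["pixels"][:,:,::-1])
r=readout.sense();print(r["t"],r["tcp_pos"],r["tool_rot"],r["finger_gap"],r["force"])
Rm=R.from_quat(r["tool_rot"]).as_matrix();print(Rm.round(3))
p=[.5326,.0496,-.2341]
for z in(.30,):print((Rm.T@(S2W(p,[[-.048,-.108,z]])[0]-r["tcp_pos"])/.02).round(2))
# fisheye prediction of tab points
K=np.asarray(s["intrinsics"])
for P in([-.045,-.1,.187],[-.045,.1,.121],[.075,0,.242]):
    c=(S2W(p,[P])[0]-s["eye"])@rot(s);th=np.arctan2(np.hypot(*c[:2]),c[2]);u=c[:2]/np.hypot(*c[:2])*th*K[0,0]+K[:2,2];print(P,u.round(0))
E
```

```text
3.4 [ 0.4463773  -0.05402084  0.29712739] [ 9.93361846e-01 -1.15030403e-01 -4.54238548e-04  2.05715231e-04] -0.003365631282196779 [ 0.51579361  0.03101962 -0.34980501]
[[ 0.974 -0.229 -0.001]
 [-0.229 -0.974 -0.   ]
 [-0.001  0.001 -1.   ]]
[ 0.59 -0.64 -0.14]
[-0.045, -0.1, 0.187] [294. 209.]
[-0.045, 0.1, 0.121] [106. 196.]
[0.075, 0, 0.242] [125.  44.]
```

View pics/w1.png

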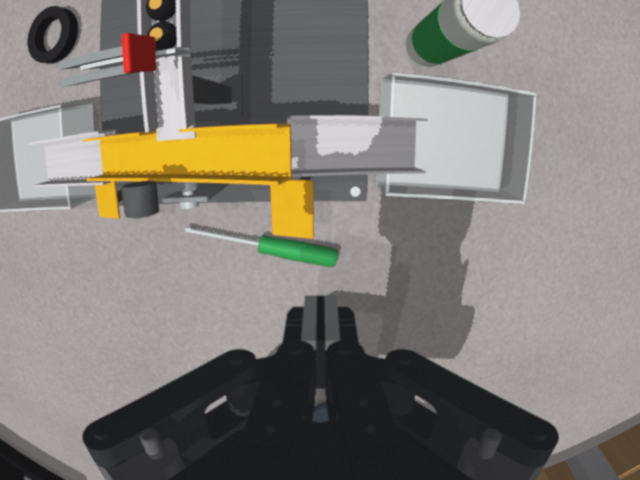

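The wrist view has the right tab at (293,209), and I predicted (294,209). The weight leans left. Pressing now.

send_rows(
  commands="0 0.6 -0.65 0 0;0 0 0 1 0;0 0 0 1 0;0 0 0 1 0;0 0 0 1 0;0 0 0 0.8 0;0 0 0 0.4 0;0 0 0 0.4 0;0 0 0 0.4 0;0 0 0 0.4 0;0 0 0 0.4 0;0 0 0 0.4 0;0 0 0 0.4 0;0 0 0 0 0;0 0 0 0 0",
)

```text
t: 4.65
tcp_pos: [0.4611, -0.0439, 0.1449]
tool_rot: [0.993, -0.116, -0.001, -0.0]
force: [0.6, -0.1, 0.5]
finger_gap: 0.001
gripper_force: 0.0
```

```bash
python3 - <<'E'
from station import readout,cams
from h import *
s=cams.snapshot("side");cv2.imwrite("pics/s2.png",cv2.resize(s["pixels"][130:330,160:460,::-1],None,fx=2,fy=2))
r=readout.sense();print(r["t"],r["tcp_pos"],r["force"])
E
```

```text
4.7 [ 0.46143313 -0.04405663  0.14528512] [ 0.17332024 -0.26132952 -0.0401561 ]
```

View pics/s2.png

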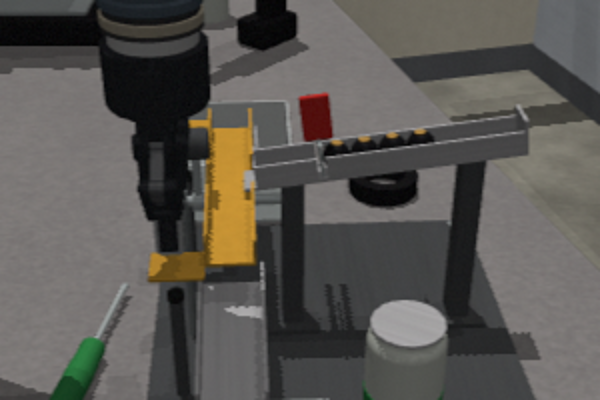

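The gate has gone over to the right and the knobs are still held. Lift, then move to the right side of the red tab.

send_rows(
  commands="0 0 0 -1 0;0 0 0 -1 0;0 0 0 -1 0;0 0 0 -1 0;0 0 0 -1 0;0 0 0 -1 0;0 0 0 -1 0;0 0 0 -0.75 0;0 1 -0.4 0 0;0 1 -0.4 0 0;0 1 -0.4 0 0;0 1 -0.4 0 0;0 1 -0.4 0 0;0 0.9 -0.4 0 0;0 0 0 0 0;0 0 0 0 0",
)

```text
t: 6.03
tcp_pos: [0.5874, -0.0243, 0.3003]
tool_rot: [0.993, -0.115, -0.0, 0.0]
force: [-0.5, 0.1, 0.3]
finger_gap: -0.001
gripper_force: 0.0
```

```bash
python3 - <<'E'
from station import readout,cams
from h import *
s=cams.snapshot("top");cv2.imwrite("pics/t3.png",cv2.resize(s["pixels"][180:360,180:420,::-1],None,fx=3,fy=3))
s=cams.snapshot("wrist");cv2.imwrite("pics/w3.png",s["pixels"][:,:,::-1])
r=readout.sense();print(r["t"],r["tcp_pos"],r["force"])
Rm=R.from_quat(r["tool_rot"]).as_matrix()
p=[.5326,.0496,-.2341]
print((Rm.T@(S2W(p,[[.071,-.06,.226]])[0]-r["tcp_pos"])/.02).round(2))
E
```

```text
6.1333 [ 0.58617933 -0.02439007  0.30037495] [ 0.23092601 -0.28267186  0.55979215]
[0.09 0.02 3.72]
```

View pics/w3.png

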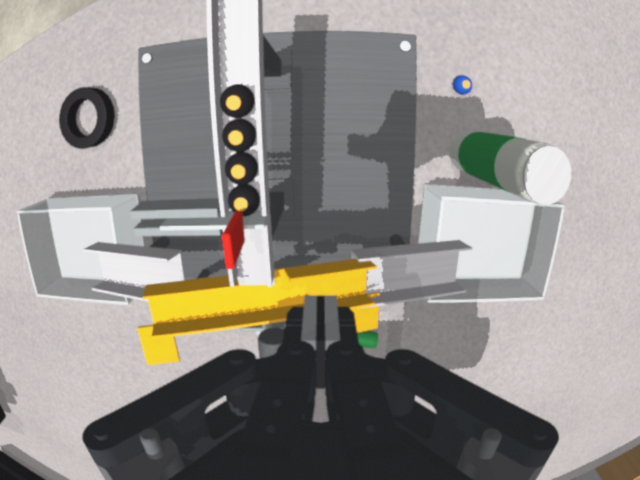

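The gate stays over with its left end up, and the red tab at (236,240) is to the left of the fingers. Descend and start the push.

send_rows(
  commands="0 0.1 0 0.9 0;0 0 0 0.9 0;0 0 0 0.9 0;0 0 0 0.9 0;0 0 0 0 0;0 0 -0.6 0 0;0 0 -0.6 0 0;0 0 -0.5 0 0;0 0 -0.4 0 0;0 0 -0.4 0 0;0 0 -0.4 0 0;0 0 -0.4 0 0;0 0 -0.4 0 0;0 0 -0.4 0 0;0 0 -0.2 0 0;0 0 0 0 0;0 0 0 0 0",
)

```text
t: 7.55
tcp_pos: [0.6089, 0.0589, 0.2282]
tool_rot: [0.993, -0.115, -0.0, 0.0]
force: [-0.3, -0.5, 0.6]
finger_gap: -0.002
gripper_force: 0.0
```

```bash
python3 - <<'E'
from station import readout,cams
from h import *
s=cams.snapshot("side");cv2.imwrite("pics/s4.png",cv2.resize(s["pixels"][130:430,160:460,::-1],None,fx=2,fy=2))
r=readout.sense();print(r["t"],r["tcp_pos"],r["force"])
c,q=np.cos(-.2341),np.sin(-.2341);d=r["tcp_pos"][:2]-np.array([.5326,.0496]);print("sorter xy",c*d[0]+q*d[1],-q*d[0]+c*d[1])
E
```

```text
7.6 [0.6088775  0.05864206 0.2282069 ] [-0.61239476 -0.92122449  0.01673647]
sorter xy 0.07209945261041424 0.02648933156238379
```

View pics/s4.png

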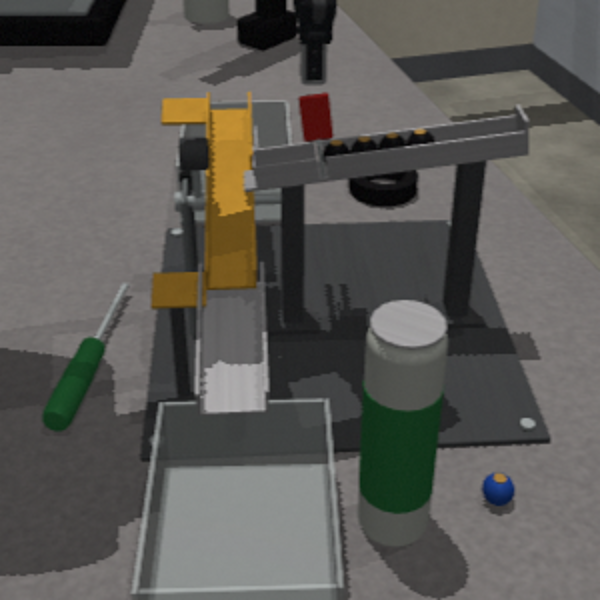

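```bash
python3 - <<'E'
from station import readout,cams
from h import *
d=cams.snapshot("side");t=cams.snapshot("top")
r=readout.sense();T=r["tcp_pos"]
for dz in(-.008,0,.02):print("tcp+",dz,proj(d,T+[0,0,dz]).round(),proj(t,T+[0,0,dz]).round())
p=[.5326,.0496,-.2341]
for y in(0,.042):print("tabtop",y,proj(d,S2W(p,[[.075,y,.242]])).round(),proj(t,S2W(p,[[.075,y,.242]])).round())
# triangulate red tab's top centre from the initial images
from scipy.optimize import least_squares
s=pickle.load(open("top0.pkl","rb"));e=pickle.load(open("side0.pkl","rb"))
for n,im in(("top",s),("side",e),("sidenow",d),("topnow",t)):
    h=cv2.cvtColor(im["pixels"],cv2.COLOR_RGB2HSV);m=cv2.inRange(h,(0,150,60),(6,255,255))|cv2.inRange(h,(174,150,60),(180,255,255))
    k,_,st,ce=cv2.connectedComponentsWithStats(m);
    for i in range(1,k):
        if st[i,4]>15:print(n,st[i],ce[i].round(1))
cv2.imwrite("pics/t5.png",cv2.resize(t["pixels"][150:350,200:430,::-1],None,fx=3,fy=3)[:600])
w=cams.snapshot("wrist");cv2.imwrite("pics/w5.png",w["pixels"][:,:,::-1])
E
```

```text
tcp+ -0.008 [[317. 182.]] [[295. 238.]]
tcp+ 0 [[317. 178.]] [[295. 237.]]
tcp+ 0.02 [[317. 168.]] [[295. 236.]]
tabtop 0 [[320. 177.]] [[312. 239.]]
tabtop 0.042 [[318. 167.]] [[285. 232.]]
top [308 234   7  15  59] [311.2 240.7]
side [310 177  16  24 309] [317.5 188. ]
sidenow [310 177  16  24 306] [317.5 188. ]
```

View pics/w5.png

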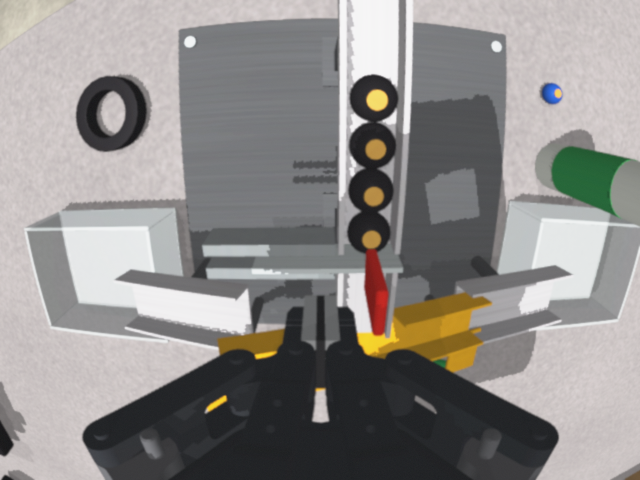

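```bash
python3 - <<'E'
from h import *
d=pickle.load(open("side0.pkl","rb"))
T=np.array([.4614,-.0441,.1453])
for dz in(-.008,0,.01,.02):print(dz,proj(d,T+[0,0,dz]).round(1))
from station import readout,cams
s=cams.snapshot("side");cv2.imwrite("pics/s6.png",cv2.resize(s["pixels"][100:220,260:400,::-1],None,fx=5,fy=5,interpolation=cv2.INTER_CUBIC))
E
```

```text
-0.008 [[246.9 266.5]]
0 [[246.6 262.4]]
0.01 [[246.2 257.1]]
0.02 [[245.7 251.8]]
```

View pics/s6.png

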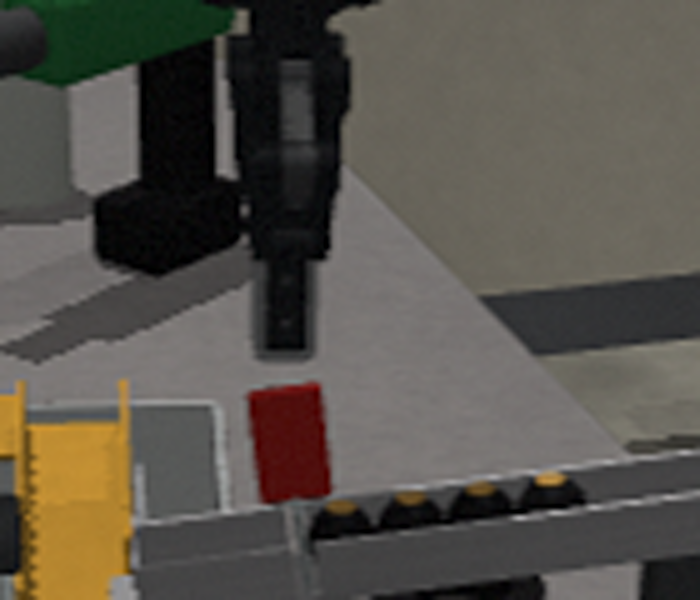

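The fingertips actually sit about 12 mm above the reported TCP: image tip z ≈ 0.241, just over the tab's top at 0.242. So the fingers skimmed over the tab without moving it. I'll go back right and descend to TCP z ≈ 0.204, which clears the lane side (0.190) under either reading.

send_rows(
  commands="0 0 0 -1 0;0 0 0 -0.6 0;0 0 0 0 0;0 0 1 0 0;0 0 1 0 0;0 0 1 0 0;0 0 1 0 0;0 0 0.4 0 0;0 0 0 0 0;0 0 0 1 0;0 0 0 1 0;0 0 0 0.8 0;0 0 0 0 0;0 0 -0.6 0 0;0 0 -0.6 0 0;0 0 -0.6 0 0;0 0 -0.4 0 0;0 0 -0.4 0 0;0 0 0 0 0",
)

```text
t: 9.38
tcp_pos: [0.6016, 0.0257, 0.2054]
tool_rot: [0.993, -0.115, 0.001, -0.0]
force: [-0.4, -0.3, -0.4]
finger_gap: -0.002
gripper_force: 0.0
```

```bash
python3 - <<'E'
from station import readout,cams
from h import *
d=cams.snapshot("side");cv2.imwrite("pics/s7.png",cv2.resize(d["pixels"][100:220,260:400,::-1],None,fx=5,fy=5,interpolation=cv2.INTER_CUBIC))
r=readout.sense();print(r["t"],r["tcp_pos"],r["force"])
c,q=np.cos(-.2341),np.sin(-.2341);p=r["tcp_pos"][:2]-np.array([.5326,.0496]);print("sorter xy",c*p[0]+q*p[1],-q*p[0]+c*p[1])
E
```

```text
9.4333 [0.60116872 0.02502313 0.2050119 ] [-0.3450855   0.36196832 -0.17756552]
sorter xy 0.07239944448873811 -0.008000776124850596
```

View pics/s7.png

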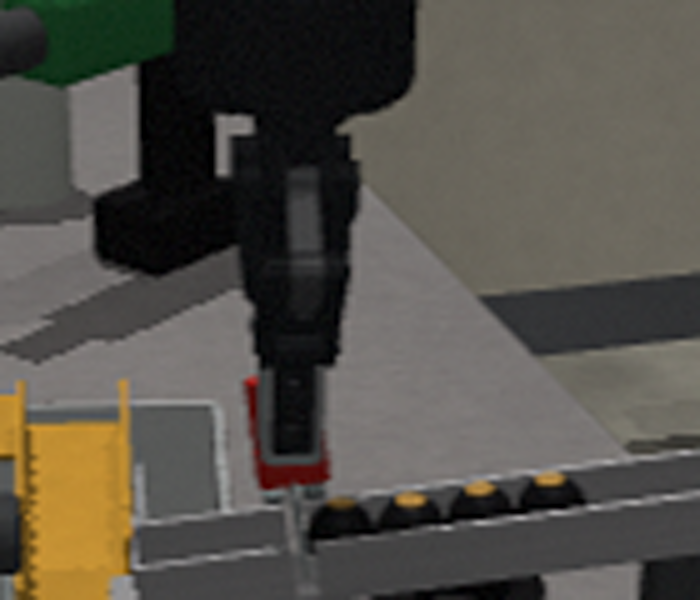

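The fingers are against the tab's right face and the tab has begun to move. Keep pushing.

send_rows(
  commands="0 0 -0.5 0 0;0 0 -0.5 0 0;0 0 -0.5 0 0;0 0 -0.4 0 0;0 0 0 0 0;0 0 0 0 0",
)

```text
t: 9.93
tcp_pos: [0.6083, 0.0563, 0.2047]
tool_rot: [0.993, -0.115, -0.001, 0.005]
force: [-4.3, -14.9, 4.6]
finger_gap: 0.004
gripper_force: 7.7
```

```bash
python3 - <<'E'
from station import readout,cams
from h import *
d=cams.snapshot("top");cv2.imwrite("pics/t8.png",d["pixels"][:,:,::-1])
d=cams.snapshot("side")
h=cv2.cvtColor(d["pixels"],cv2.COLOR_RGB2HSV);m=cv2.inRange(h,(0,150,60),(6,255,255))|cv2.inRange(h,(174,150,60),(180,255,255))
print("red bbox",cv2.boundingRect(m[150:230,290:340]))
p0=[.5326,.0496,-.2341]
for y in(0,.03,.042):print(y,proj(d,S2W(p0,[[.075,y,.242],[.075,y,.2]])).round(1).tolist())
r=readout.sense();print(r["t"],r["tcp_pos"],r["force"])
c,q=np.cos(-.2341),np.sin(-.2341);p=r["tcp_pos"][:2]-np.array([.5326,.0496]);print("sorter xy",c*p[0]+q*p[1],-q*p[0]+c*p[1])
E
```

```text
red bbox (18, 19, 16, 21)
0 [[319.6, 177.2], [319.3, 199.4]]
0.03 [[318.4, 170.1], [318.1, 191.9]]
0.042 [[318.0, 167.4], [317.7, 189.0]]
10.0333 [0.60832722 0.05633781 0.20472946] [ -5.64097839 -14.57955196   4.22576183]
sorter xy 0.07209869098044254 0.024120287458725936
```

15 N of resistance at y ≈ 24 mm means the slide is at its stop. Back off, lift, and wait for the knobs.

send_rows(
  commands="0 0 0.25 0 0;0 0 0 -1 0;0 0 0 -1 0;0 0 0 -1 0;0 0 0 -1 0;0 0 0 -1 0;0 0 0 0 0;0 0 0 0 0;0 0 0 0 0;0 0 0 0 0;0 0 0 0 0;0 0 0 0 0;0 0 0 0 0;0 0 0 0 0;0 0 0 0 0;0 0 0 0 0;0 0 0 0 0;0 0 0 0 0;0 0 0 0 0;0 0 0 0 0",
)

```text
t: 11.7
tcp_pos: [0.6083, 0.0558, 0.3045]
tool_rot: [0.993, -0.116, 0.0, -0.0]
force: [-0.2, -0.4, 1.1]
finger_gap: -0.001
gripper_force: 0.0
```

send_rows(
  commands="0 0 0 0 0;0 0 0 0 0;0 0 0 0 0;0 0 0 0 0;0 0 0 0 0;0 0 0 0 0;0 0 0 0 0;0 0 0 0 0;0 0 0 0 0;0 0 0 0 0;0 0 0 0 0;0 0 0 0 0;0 0 0 0 0;0 0 0 0 0;0 0 0 0 0;0 0 0 0 0;0 0 0 0 0;0 0 0 0 0;0 0 0 0 0;0 0 0 0 0",
)

```text
t: 13.37
tcp_pos: [0.6083, 0.0558, 0.3044]
tool_rot: [0.993, -0.116, 0.0, 0.0]
force: [-0.8, 0.1, -0.1]
finger_gap: 0.001
gripper_force: 0.0
```

```bash
python3 - <<'E'
from station import readout,cams
from h import *
a=cams.snapshot("side")["pixels"]
cv2.imwrite("pics/s9.png",cv2.resize(a[140:,150:450,::-1],None,fx=1.75,fy=1.75))
for _ in range(4): b=cams.snapshot("side")["pixels"]
print("moving px in bin",(cv2.absdiff(a,b).max(2)[320:470,220:340]>40).sum())
r=readout.sense();print(r["t"],r["tcp_pos"],r["force"])
E
```

```text
moving px in bin 0
13.6167 [0.60827257 0.05580653 0.30441623] [ 0.64929176 -0.21540306  0.45197693]
```

View pics/s9.png

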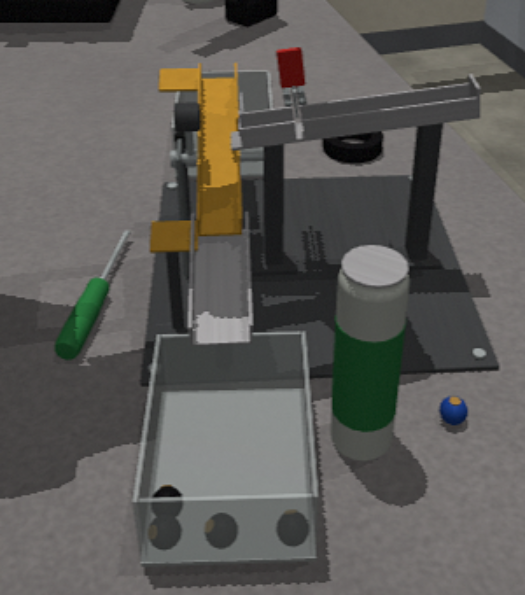

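All four knobs lie still in the right bin, the gate is over, and the slide is open.

```bash
python3 -c "
from station import sign_off
print(sign_off())"
```

```text
the job is handed in; nothing more can be done
None
```

The job is handed in: the gate was rocked over to the right, then the slide was pushed fully left, and all four knobs rolled by themselves into the right bin and lay still there in the last picture; the judge's verdict was not shown.

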